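# Lay the brass antenna blade into its test holder

## Task

Pick up the brass antenna blade and lay it gently in the black test holder, flat on the holder's base between the yellow rails and lined up with the holder, with its notch over the red locating pin; do not drop it in. Let go of it, and leave the aluminium blade and the green circuit-board blade where they are.

Things in the scene. Friction and masses are not known exactly. Their poses are not given: they have to be found in the camera images.
- brass_blade: flat brass-coloured blade, 130 long (its x) x 64 wide (its y) x 5 mm thick, flat on the table; its +x end has an open rectangular notch, 28 mm wide (y, centred) and 32 mm deep (x = 33 to 65 mm). A white grip rib stands at its centre, 50 long (x) x 16 wide (y), top 37 mm above the underside. Origin: centre of the underside; z up. About 0.3 kg. The one to be laid in the holder.
- aluminium_blade: flat silver-grey aluminium blade, 130 long (its x) x 64 wide (its y) x 5 mm thick, flat on the table; same shape and notch as the brass one. A white grip rib stands at its centre, 50 long (x) x 16 wide (y), top 37 mm above the underside. Origin: centre of the underside; z up. A bystander, to be left alone.
- board_blade: flat green circuit-board blade, 130 long (its x) x 64 wide (its y) x 5 mm thick, flat on the table; no notch, a copper T on its +x end. A white grip rib stands at its centre, 50 long (x) x 16 wide (y), top 37 mm above the underside. Origin: centre of the underside; z up. A bystander, to be left alone.
- holder: fixed black base, 10 mm thick (top = seat), x -110 to 75, y -60 to 60 mm. Origin: on the table, below where the blade's centre belongs; x towards the pin, z up. Red pin, 8 mm diameter, at x 49, y 0, its top at z 26. Yellow rails at y +-51 to 59, x -45 to -15, top z 15. Aluminium block at x -110 to -90, 60 wide, top z 34. A blade laid right has its axes along these, its underside at z 10 mm.
There are look-alikes about, which are no part of the job. What is meant by the brass_blade is not blue, and is the larger of those in its own colour.

How it is judged:
By the outcome, as a careful person would: the job done as asked, in the order asked, and still so for the second after the job is handed in, with the robot touching nothing.
It also fails if it takes over 32 s, if anything falls off the work surface, if the arm or the gripper's body presses on something with over 40 N, if the wrist force passes 120 N, or if a joint passes its speed limit or range.

## Robot

A 7-joint arm with a two-finger parallel gripper is mounted at the origin on the work surface. World frame = base frame: x ahead of the robot, y to its left, z up, the work surface at z = 0. Lengths are in m, angles in rad, forces in N, time in s.
With the tool pointing down it reaches from about 0.4 to 0.875 m from the base axis. Payload 19.3 kg.
Tool frame: the origin (TCP) lies midway between the tips of the shut fingers; the grasp point (between the pads) lies 19 mm behind it; z points along the fingers, y is the line along which they close (so a half turn about z gives the same grasp; the last joint's range is limited). The gripper opens to 85 mm and grips with 20 to 120 N. Pads are 22 mm wide; open, the fingers measure 114 mm over their backs; the gripper's body (76 mm by 85 mm) begins 54 mm behind the grasp point. The pads swing forward as they close: fully open they stand 13 mm farther back than shut.
Start: joints at [-1.254, 0.521, -0.036, 1.599, 0.021, 1.021, -0.113], TCP at [0.236, 0.579, 0.231] pointing down, gripper open.
Joint ranges: [-2.91, 2.91], [-0.3, 2.13], [-1.5, 1.42], [0.17, 2.43], [-1.26, 4.41], [0.16, 1.93], [-2.52, 2.52]. Speed limits (rad/s): [1.89, 1.89, 2.39, 2.39, 3.01, 3.01, 3.01].

## Interface

Orientations are given as [roll, pitch, yaw] about the fixed x, y, z axes, in that order (R = Rz(yaw) Ry(pitch) Rx(roll)).
In Python, from workcell import telemetry, grab_frame, calibration, bot, outline_of, landmark_of gives the robot as it stands. The module is installed in compiled form; this text tells all that it offers.
- The arm moves only by the shell command python3 -m inch 'ROWS' [FORCE]. ROWS is JSON, a list of rows, each a list of 7 numbers: the shift along the tool's x, y, z in m, then the turn, a rotation vector about the tool's x, y, z in rad, then the closure, from 0 (fully open) to 1 (shut). A call has 1 to 5 rows; each row shifts and turns the commanded pose from where the row before left it, along the tool's axes as they then stand; what a row does not reach is not made up. A row lasts 1/10 s, in which the tool goes at most 50 mm and 8.59 degrees, less where a joint would pass 70% of its speed; a pose out of reach is approached as far as the arm can. A call is refused whole if a number of a shift passes 0.05 or a number of a turn 0.15, either way. A call with a gripper value outside its range is refused whole. The fingers move at their own pace and stop on an object; FORCE is the grip in N (left out, the last holds). Time passes only in rows, so rows that do not move let the fingers close. It gives the time, the measured TCP pose, the force, the opening and the grip force at its end, in the units of the state.
- telemetry.observe(): the state, without advancing time (a new reading comes with each control period).
- grab_frame(name): name is "scene" or "top" or "wrist"; returns the picture (384x512x3 uint8, red, green, blue); there is no depth.
- calibration(name): a dict with "fovy" (degrees; the focal length in pixels is half the picture's height over the tangent of half this angle, whatever the lens; pixels are square), "cx", "cy" (the principal point, pixels), "pose" (4x4, takes a point from camera to world coordinates). Camera axes: x right, y down, z forward; pixel columns grow to the right and rows downward; lengths in m; the calibration is good to about 2 mm. A picture is of the moment at which its call begins: read the wrist's pose just before it. calibration takes no time and is no camera call; for the wrist camera it gives the pose at the moment of the call.
- bot.job_done(): hands the job in; it is judged then, once.
Trained networks look in the newest picture that a camera, given by its name, has taken for a name from the list of things; names that differ only in an ending like _2 or _b are one class to them, and where a whole thing is asked for, a point or a joint stands for the part that bears it (a point fixed in the world has none). Each returns a list of dicts, best first, with "score" (0 to 1); they miss things now and then, are a little off and sometimes report something else, mostly with a low value. They report only what shows in the picture. A call takes as long as a camera call. They do not tell look-alikes from the thing itself.
- outline_of(label, camera): "region" (384x512 bool, what is visible of it) and "rect" ([left, top, right, bottom] in pixels, round what is visible of it).
- landmark_of(label, camera): "xy" ([column, row] in pixels: a listed point, or the origin of a listed thing).
The state is a dict: "clock": time; "qpos": joint angles; "qd": joint speeds; "joint_efforts": joint torques, N m; "position": TCP position; "tool_rot": TCP orientation; "force": force on the tool from outside, world axes, zero at the start; "moment": the same for the moment, N m; "grip_width": finger opening in m; "finger_force": force on a finger pad.
Only numpy, scipy, OpenCV 4.12 (cv2) and the standard library are available. Lean on these libraries where they do the work, as an engineer would, in place of code of your own. Each camera call takes 0.05 s, during which the arm holds its last target. There are 200 camera calls.

## Working session

There is one attempt and no reset: what is moved stays moved. The work goes in short steps, Python scripts to look and compute and a shell command to move; the robot and the scene stay as the last step left them, time stands still between calls to the robot, and variables do not carry over. Pictures are saved under pics/ and viewed, at most 10 in all, crops included, and the job is handed in when it is done.

```bash
mkdir -p pics; python3 - <<'E'
from workcell import *
import cv2,numpy as np
s=telemetry.observe();print({k:np.round(v,3).tolist() for k,v in s.items()})
a=[]
for c in ("top","scene"):
    im=grab_frame(c);a.append(im)
    k=calibration(c);print(c,k["fovy"],k["cx"],k["cy"],np.round(k["pose"],3).tolist())
    for l in ("brass_blade","holder","aluminium_blade","board_blade"):
        print(l,[(round(d["score"],2),np.round(d["xy"]).tolist()) for d in landmark_of(l,c)][:4])
    cv2.imwrite(f"pics/{c}1.png",im[:,:,::-1])
E
```

```text
{'clock': 0.0, 'qpos': [-1.254, 0.522, -0.036, 1.6, 0.021, 1.021, -0.113], 'qd': [0.0, -0.002, -0.001, -0.001, 0.0, -0.0, 0.001], 'joint_efforts': [-0.0, -92.711, 1.98, -36.995, 0.018, 0.008, -0.0], 'position': [0.236, 0.578, 0.231], 'tool_rot': [-3.14, 0.0, 2.755], 'force': [0.134, -0.341, 0.096], 'moment': [0.012, -0.008, -0.056], 'finger_force': 0.0, 'grip_width': 0.085}
top 48.95818852664719 249.35021315182746 189.45521361787561 [[-0.014, -0.986, 0.167, 0.305], [-1.0, 0.018, 0.021, -0.076], [-0.024, -0.167, -0.986, 1.023], [0.0, 0.0, 0.0, 1.0]]
brass_blade [(0.88, [300.0, 235.0]), (0.73, [401.0, 170.0]), (0.56, [287.0, 169.0])]
holder [(0.83, [120.0, 178.0])]
aluminium_blade [(0.85, [337.0, 179.0])]
board_blade [(0.69, [236.0, 172.0])]
scene 42.22803146623703 251.51238652075432 198.66513302878064 [[-0.644, 0.453, -0.616, 1.202], [0.765, 0.392, -0.511, 0.495], [0.01, -0.8, -0.599, 0.726], [0.0, 0.0, 0.0, 1.0]]
brass_blade [(0.69, [151.0, 169.0]), (0.65, [223.0, 207.0]), (0.64, [259.0, 175.0])]
holder [(0.57, [380.0, 295.0]), (0.22, [221.0, 212.0])]
aluminium_blade [(0.57, [195.0, 187.0])]
board_blade [(0.91, [271.0, 227.0]), (0.65, [380.0, 295.0])]
```

View pics/top1.png

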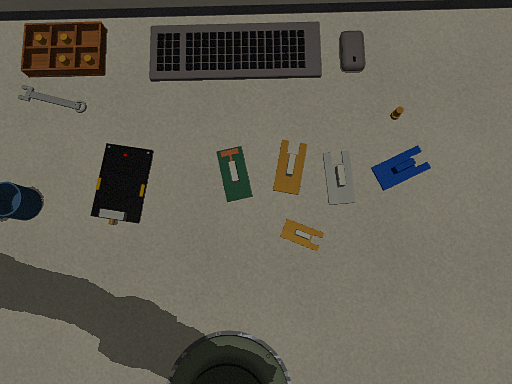

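View pics/scene1.png

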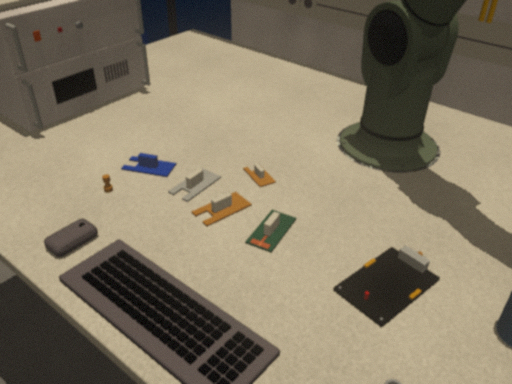

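The top view shows the large brass blade at (290,168), notch up. The small brass look-alike is at (301,235), a blue one at (401,170), aluminium at (339,178) and the board at (234,173). The holder is at (122,183) with its pin at (125,155), so its +x is up in the picture. The scene view agrees.

```bash
cat > h.py <<'E'
from workcell import *
import cv2,numpy as np
def proj(px,k,z):
    f=192/np.tan(np.radians(k["fovy"]/2));px=np.atleast_2d(px).astype(float)
    d=np.c_[(px[:,0]-k["cx"])/f,(px[:,1]-k["cy"])/f,np.ones(len(px))]@k["pose"][:3,:3].T
    o=k["pose"][:3,3];return (o+d*((z-o[2])/d[:,2])[:,None])[:,:2]
def rect(mask,k,z):
    c=max(cv2.findContours(mask.astype(np.uint8),0,1)[0],key=cv2.contourArea).reshape(-1,2)
    (x,y),(w,h),a=cv2.minAreaRect(proj(c,k,z).astype(np.float32))
    if w<h:a-=90;w,h=h,w
    a=(a+90)%180-90
    return np.round([x,y,w,h,a],4)
E
python3 - <<'E'
from h import *
im=grab_frame("top");k=calibration("top")
hsv=cv2.cvtColor(im,cv2.COLOR_RGB2HSV)
for d in outline_of("brass_blade","top"): print("brass",round(d["score"],2),d["rect"],rect(d["region"],k,.005))
for d in outline_of("holder","top"): print("holder",round(d["score"],2),d["rect"],rect(d["region"],k,.010))
m=cv2.inRange(hsv,(10,110,90),(30,255,255));m[:,:270]=0;m[:135]=0;m[200:]=0
print("colour",rect(m,k,.005))
r=cv2.inRange(hsv,(0,130,80),(6,255,255));r[:,:90]=0;r[:,155:]=0;r[:142]=0;r[170:]=0
p=np.argwhere(r)[:,::-1].mean(0) if r.any() else None;print("pin",p,proj(p,k,.022))
y=cv2.inRange(hsv,(20,150,100),(35,255,255));y[:,:90]=0;y[:,155:]=0;y[:170]=0;y[205:]=0
n,_,st,ce=cv2.connectedComponentsWithStats(y);print([(s[4],c.round(1),proj(c,k,.014).round(4)) for s,c in zip(st[1:],ce[1:]) if s[4]>5])
E
```

```text
brass 0.8 [282.2, 220.4, 323.5, 251.4] [ 3.65500e-01 -1.77700e-01  9.19000e-02  4.65000e-02  6.98784e+01]
brass 0.78 [271.0, 140.1, 307.3, 192.8] [  0.5341  -0.1546   0.129    0.0637 -11.2237]
brass 0.67 [370.1, 149.0, 429.3, 190.3] [  0.5264  -0.4239   0.129    0.0662 -65.6273]
holder 0.66 [88.6, 146.5, 153.0, 226.4] [  0.4956   0.2611   0.2015   0.1247 -10.6013]
colour [  0.5337  -0.1544   0.1297   0.0638 -11.4817]
pin [125.         154.71428571] [[0.56698693 0.25087621]]
[(np.int32(36), array([ 98. , 183.2]), array([[0.4985, 0.3178]])), (np.int32(36), array([141.8, 189.8]), array([[0.4801, 0.2092]]))]
```

Both fits agree with the given sizes:
- **Blade:** (0.534, -0.1545), yaw about -11.3°, measured 129.7 x 63.8 mm.
- **Holder:** origin (0.519, 0.2585), yaw about -9.5°, pin to rail line 79 mm as specified.

Now moving over.

```bash
python3 -m inch '[[-0.034,-0.027,0,0,0,0,0],[-0.034,-0.027,0,0,0,0,0],[-0.034,-0.027,0,0,0,0,0],[-0.034,-0.027,0,0,0,0,0],[-0.034,-0.027,0,0,0,0,0]]'
python3 -m inch '[[-0.034,-0.027,0,0,0,0,0],[-0.034,-0.027,0,0,0,0,0],[-0.034,-0.027,0,0,0,0,0],[-0.034,-0.027,0,0,0,0,0],[-0.034,-0.027,0,0,0,0,0]]'
```

```text
clock: 1.15
position: [0.3429, 0.3881, 0.2315]
tool_rot: [3.141, 0.0, 2.755]
force: [1.2, 0.5, 0.2]
grip_width: 0.0851
finger_force: 0.0
clock: 1.65
position: [0.4495, 0.1989, 0.2316]
tool_rot: [3.141, 0.0, 2.755]
force: [0.7, 0.2, 0.5]
grip_width: 0.0858
finger_force: 0.0
```

```bash
python3 -m inch '[[-0.0234,-0.033,0,0,0,0,0],[-0.0234,-0.033,0,0,0,0,0],[-0.0234,-0.033,0,0,0,0,0],[-0.0234,-0.033,0,0,0,0,0],[-0.0234,-0.033,0,0,0,0,0]]'
python3 -m inch '[[-0.0234,-0.033,0,0,0,0,0],[-0.0234,-0.033,0,0,0,0,0],[-0.0234,-0.033,0,0,0,-0.06,0],[-0.024,-0.033,0.02,0,0,-0.065,0],[0,0,0.02,0,0,-0.063,0]]'
python3 - <<'E'
from h import *
s=telemetry.observe();print(s["position"],s["tool_rot"],s["qpos"],s["clock"])
k=calibration("wrist");im=grab_frame("wrist");cv2.imwrite("pics/w1.png",im[:,:,::-1])
print(np.round(k["pose"],3).tolist(),k["fovy"])
for d in outline_of("brass_blade","wrist"): print(round(d["score"],2),d["rect"],rect(d["region"],k,.005))
E
```

```text
clock: 2.15
position: [0.4951, 0.0019, 0.2315]
tool_rot: [3.141, 0.0, 2.755]
force: [0.1, 1.1, -0.8]
grip_width: 0.0849
finger_force: 0.0
clock: 2.65
position: [0.5353, -0.1591, 0.1911]
tool_rot: [-3.14, 0.002, 2.94]
force: [-0.1, 0.6, -0.2]
grip_width: 0.0855
finger_force: 0.0
[ 0.53533345 -0.15906589  0.19108225] [-3.13958651e+00  2.22560697e-03  2.93979782e+00] [ 0.06515549  0.46817907  0.15907768  1.82788831 -0.09259214  0.8505096
  1.63737214] 2.65
[[0.201, 0.941, 0.271, 0.467], [0.98, -0.192, -0.058, -0.146], [-0.003, 0.277, -0.961, 0.334], [0.0, 0.0, 0.0, 1.0]] 68.4622813595865
0.83 [235.8, 119.5, 291.7, 225.8] [  0.5333  -0.1551   0.1299   0.0648 -10.9399]
0.78 [0.0, 159.2, 103.9, 254.0] [  0.5253  -0.4243   0.1349   0.0659 -65.239 ]
0.67 [156.7, 0.3, 258.4, 54.2] [ 3.66400e-01 -1.78300e-01  9.63000e-02  4.84000e-02  6.77867e+01]
```

View pics/w1.png

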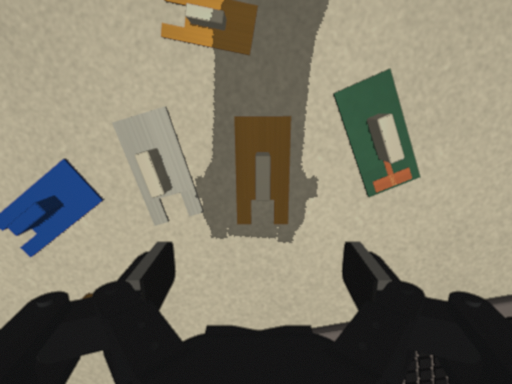

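The wrist view shows the brass blade at (263,170) between the fingers, clear of its neighbours. The fit (0.5333, -0.1551, -10.9°) agrees with the top camera.

```bash
python3 -m inch '[[0.0026,0.0037,0.04,0,0,-0.007,0],[0,0,0.04,0,0,0,0],[0,0,0.04,0,0,0,0],[0,0,0.03,0,0,0,0],[0,0,0.019,0,0,0,0]]'
python3 -m inch '[[0,0,0.01,0,0,0,0],[0,0,0,0,0,0,0]]'
```

```text
clock: 3.25
position: [0.5327, -0.1481, 0.0211]
tool_rot: [3.141, -0.001, 2.949]
force: [-0.4, -0.3, 0.4]
grip_width: 0.0851
finger_force: 0.0
clock: 3.45
position: [0.5329, -0.1487, 0.0122]
tool_rot: [3.141, -0.001, 2.95]
force: [-0.2, 0.5, 0.9]
grip_width: 0.0856
finger_force: 0.0
```

The arm had not settled at the earlier reading. I'll correct y by -6.5 mm and settle before closing.

```bash
python3 -m inch '[[-0.002,-0.0063,0.001,0,0,0,0],[0,0,0,0,0,0,0],[0,0,0,0,0,0,0]]'
python3 -m inch '[[0,0,0,0,0,0,1],[0,0,0,0,0,0,1],[0,0,0,0,0,0,1],[0,0,0,0,0,0,1],[0,0,0,0,0,0,1]]' 50
```

```text
clock: 3.75
position: [0.5342, -0.1564, 0.0122]
tool_rot: [-3.142, 0.001, 2.949]
force: [1.2, 0.3, 0.4]
grip_width: 0.0852
finger_force: 0.0
clock: 4.25
position: [0.5337, -0.1559, 0.0115]
tool_rot: [3.142, 0.0, 2.95]
force: [-0.7, 0.9, 3.3]
grip_width: 0.0146
finger_force: 48.8
```

```bash
python3 -m inch '[[0,0,-0.01,0,0,0,1],[0,0,-0.03,0,0,0,1],[0,0,-0.04,0,0,0,1],[0,0,-0.03,0,0,0,1],[0,0,0,0,0,0,1]]' 60
python3 - <<'E'
from h import *
s=telemetry.observe();p=s["position"];print(p,s["tool_rot"],s["force"],s["grip_width"],s["finger_force"])
k=calibration("wrist");im=grab_frame("wrist");cv2.imwrite("pics/w2.png",im[:,:,::-1])
for d in outline_of("brass_blade","wrist"): print(round(d["score"],2),d["rect"],rect(d["region"],k,p[2]-.0122+.005))
E
```

```text
clock: 4.75
position: [0.5354, -0.1565, 0.1253]
tool_rot: [3.142, 0.006, 2.949]
force: [1.0, -0.6, -4.4]
grip_width: 0.0151
finger_force: 59.4
[ 0.53536699 -0.15654822  0.12533911] [3.14157359 0.00574103 2.94947719] [ 1.03566847 -0.5706506  -4.41495045] 0.01508276062989181 59.37028884887695
0.84 [3.8, 166.6, 65.8, 266.9] [ 4.95700e-01 -2.94000e-01  5.59000e-02  3.72000e-02 -6.58651e+01]
0.83 [196.0, 123.2, 323.1, 313.7] [  0.5273  -0.1555   0.1149   0.0645 -11.2029]
0.81 [125.4, 1.7, 249.4, 37.6] [ 4.19400e-01 -1.66400e-01  5.56000e-02  1.56000e-02  7.89683e+01]
```

View pics/w2.png

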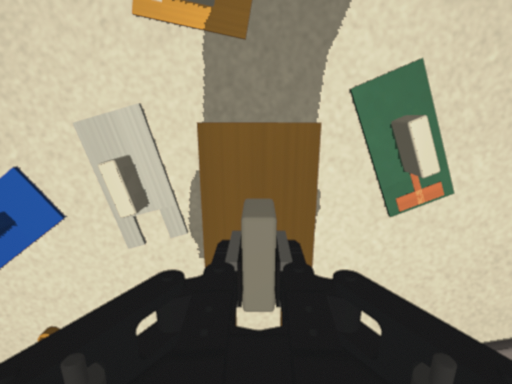

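The blade is held squarely: rib between the pads, rear edge at row 123, centre within 1 mm of the TCP. Carrying it to the holder.

```bash
python3 -m inch '[[0.005,0.02,-0.01,0,0,0,1],[0.0095,0.04,-0.01,0,0,0,1],[0.0095,0.04,0,0,0,0,1],[0.0095,0.04,0,0,0,0,1],[0.0095,0.04,0,0,0,0,1]]'
python3 -m inch '[[0.0095,0.04,0,0,0,0,1],[0.0095,0.04,0,0,0,0,1],[0.0095,0.04,0,0,0,0,1],[0.0095,0.04,0,0,0,0,1],[0.0095,0.04,0,0,0,0,1]]'
python3 -m inch '[[0.0045,0.024,0,0,0,-0.026,1],[0,0,0,0,0,0,1],[0,0,0,0,0,0,1],[0,0,0,0,0,0,1]]'
python3 - <<'E'
from h import *
s=telemetry.observe();p=s["position"];print(p,s["tool_rot"],s["force"],s["clock"])
k=calibration("wrist");im=grab_frame("wrist");cv2.imwrite("pics/w3.png",im[:,:,::-1])
for d in outline_of("brass_blade","wrist"): print(round(d["score"],2),d["rect"],rect(d["region"],k,p[2]-.0122+.005))
k=calibration("top");im=grab_frame("top");cv2.imwrite("pics/t3.png",cv2.resize(im[90:280,:256,::-1],None,fx=3,fy=3))
E
```

```text
clock: 5.35
position: [0.5247, 0.0303, 0.14]
tool_rot: [-3.141, -0.002, 2.95]
force: [1.2, -0.8, -4.0]
grip_width: 0.0149
finger_force: 59.4
clock: 5.85
position: [0.5161, 0.2356, 0.1397]
tool_rot: [-3.14, -0.002, 2.95]
force: [1.1, 0.1, -3.8]
grip_width: 0.0147
finger_force: 59.4
clock: 6.25
position: [0.5172, 0.2574, 0.1404]
tool_rot: [-3.14, -0.001, 2.974]
force: [-0.1, 0.5, -3.4]
grip_width: 0.0151
finger_force: 59.5
[0.51717789 0.25737364 0.14042219] [-3.14004631e+00 -1.02488563e-03  2.97444194e+00] [-0.07134407  0.46423483 -3.3949694 ] 6.25
0.94 [196.4, 121.6, 322.5, 319.1] [ 0.5091  0.2581  0.1158  0.0653 -9.6165]
```

View pics/w3.png

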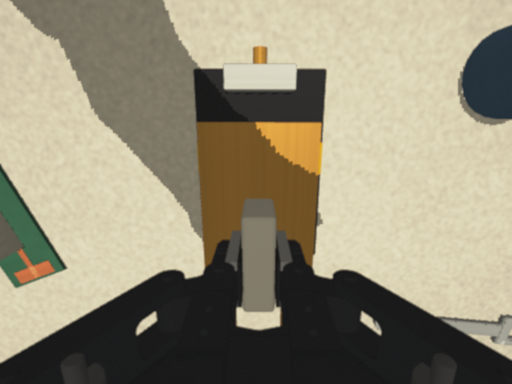

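The holder's base shows behind the blade: rear corners at about (194.5,69.5) and (326,69.5), block at (223..297, 64..90). I'll check the holder's pose from these.

```bash
python3 - <<'E'
from h import *
k=calibration("wrist");im=cv2.imread("pics/w3.png")
g=cv2.cvtColor(im,cv2.COLOR_BGR2GRAY).astype(float)
def edges(v,o): # sub-pixel strongest fall & rise
    d=np.diff(v);return d.argmin()+o+.5,d.argmax()+o+.5
L=[];R=[];
for r in (95,100,105,110,115):
    v=cv2.GaussianBlur(g,(3,3),0)[r]
    L.append((180+np.abs(np.diff(v[180:215])).argmax()+.5,r));R.append((310+np.abs(np.diff(v[310:345])).argmax()+.5,r))
T=[(c,60+np.abs(np.diff(g[60:80,c])).argmax()+.5) for c in (200,206,212,218,302,308,314,320)]
print(L[0],L[-1],R[0],R[-1],T[0],T[-1])
l,r,t=[proj(x,k,.01) for x in (L,R,T)]
print("width",np.linalg.norm(l.mean(0)-r.mean(0)))
dx=(l+r)[0]/2-(l+r)[-1]/2
e=np.polyfit(t[:,1],t[:,0],1);print("rear-edge yaw",-np.degrees(np.arctan(e[0])))
for q in (l,r): f=np.polyfit(q[:,0],q[:,1],1);print("side yaw",np.degrees(np.arctan(f[0])))
yaw=np.radians(-9.5);X=np.array([np.cos(yaw),np.sin(yaw)]);Y=np.array([-X[1],X[0]])
o=(t.mean(0)@X+.110)*X+((l.mean(0)+r.mean(0))/2@Y)*Y
print("holder",o)
E
```

```text
(np.float64(194.5), 95) (np.float64(195.5), 115) (np.float64(324.5), 95) (np.float64(322.5), 115) (200, np.float64(68.5)) (320, np.float64(68.5))
width 0.11874440295565172
rear-edge yaw -9.604325422564918
side yaw -9.507921684570539
side yaw -10.749708109196625
holder [0.51856511 0.25768952]
```

Holder (0.5187, 0.258), yaw -9.6°, agrees with the top view to 1 mm. Descending with a 2 mm correction.

```bash
python3 -m inch '[[-0.0018,0.0013,0.03,0,0,0,1],[0,0,0.03,0,0,0,1],[0,0,0.02,0,0,0,1],[0,0,0.01,0,0,0,1],[0,0,0,0,0,0,1]]'
python3 -m inch '[[0,0,0.01,0,0,0,1],[0,0,0.006,0,0,0,1],[0,0,0.004,0,0,0,1],[0,0,0,0,0,0,1],[0,0,0,0,0,0,1]]'
```

```text
clock: 6.9
position: [0.5191, 0.259, 0.0504]
tool_rot: [-3.14, -0.001, 2.975]
force: [-0.1, -0.4, -3.0]
grip_width: 0.0146
finger_force: 59.3
clock: 7.4
position: [0.5195, 0.2597, 0.0315]
tool_rot: [3.141, 0.0, 2.976]
force: [0.2, -0.5, -4.1]
grip_width: 0.0145
finger_force: 59.5
```

```bash
python3 -m inch '[[0.0005,-0.001,0.003,0,0,0,1],[0,0,0.002,0,0,0,1],[0,0,0.001,0,0,0,1],[0,0,0.001,0,0,0,1],[0,0,0,0,0,0,1]]'
python3 -m inch '[[0,0,0.001,0,0,0,1],[0,0,0,0,0,0,1]]'
python3 -m inch '[[0,0,0.001,0,0,0,1],[0,0,0,0,0,0,1]]'
```

```text
clock: 7.9
position: [0.5187, 0.2588, 0.0242]
tool_rot: [-3.141, -0.0, 2.976]
force: [0.2, 0.3, -4.0]
grip_width: 0.0152
finger_force: 59.5
clock: 8.1
position: [0.5188, 0.2587, 0.0232]
tool_rot: [-3.142, -0.0, 2.976]
force: [0.3, 0.0, -3.8]
grip_width: 0.0153
finger_force: 59.5
clock: 8.3
position: [0.5187, 0.2587, 0.0222]
tool_rot: [-3.142, -0.0, 2.976]
force: [-0.6, 0.2, -3.5]
grip_width: 0.0152
finger_force: 59.5
```

```bash
python3 -m inch '[[0,0,0.0005,0,0,0,1],[0,0,0,0,0,0,1],[0,0,0,0,0,0,1]]'
python3 -m inch '[[0,0,0.0005,0,0,0,1],[0,0,0,0,0,0,1],[0,0,0,0,0,0,1]]'
```

```text
clock: 8.6
position: [0.5188, 0.2588, 0.0218]
tool_rot: [3.142, 0.0, 2.976]
force: [0.3, 0.3, -4.3]
grip_width: 0.0149
finger_force: 59.5
clock: 8.9
position: [0.5188, 0.2588, 0.0215]
tool_rot: [3.142, 0.0, 2.976]
force: [-1.9, -1.9, 3.7]
grip_width: 0.015
finger_force: 60.4
```

Contact: the force changed from -4 to +4 N at TCP z 21.5 mm, as expected for the seat. Releasing partway and rising.

```bash
python3 -m inch '[[0,0,0,0,0,0,0.6],[0,0,0,0,0,0,0.5],[0,0,0,0,0,0,0.5],[0,0,0,0,0,0,0.5],[0,0,0,0,0,0,0.5]]' 20
python3 -m inch '[[0,0,-0.01,0,0,0,0.5],[0,0,-0.03,0,0,0,0.5],[0,0,-0.04,0,0,0,0.5],[0,0,-0.04,0,0,0,0.5],[0,0,-0.04,0,0,0,0.5]]'
python3 -m inch '[[0.02,-0.04,-0.02,0,0,0,0.5],[0.02,-0.04,0,0,0,0,0.5],[0.02,-0.04,0,0,0,0,0.5],[0.02,-0.04,0,0,0,0,0.5],[0,0,0,0,0,0,0.5]]'
python3 - <<'E'
from h import *
k=calibration("wrist");im=grab_frame("wrist");im2=grab_frame("top")
cv2.imwrite("pics/end.png",np.hstack([im[:,:,::-1],im2[:,:256,::-1]]))
kt=calibration("top")
for c,kk in (("wrist",k),("top",kt)):
  for d in outline_of("brass_blade",c): print(c,round(d["score"],2),d["rect"],rect(d["region"],kk,.015))
  for d in outline_of("holder",c): print(c,"holder",round(d["score"],2),d["rect"],rect(d["region"],kk,.01))
s=telemetry.observe();print(s["position"],s["clock"])
E
```

```text
clock: 9.4
position: [0.5188, 0.2588, 0.0213]
tool_rot: [-3.142, 0.0, 2.976]
force: [0.2, 0.1, -1.0]
grip_width: 0.0427
finger_force: 0.0
clock: 9.9
position: [0.5185, 0.2586, 0.1837]
tool_rot: [3.141, 0.0, 2.976]
force: [0.4, -0.3, 0.8]
grip_width: 0.0424
finger_force: 0.0
clock: 10.4
position: [0.4106, 0.1101, 0.2021]
tool_rot: [-3.141, -0.001, 2.972]
force: [0.4, 0.4, -0.2]
grip_width: 0.0432
finger_force: 0.0
wrist 0.86 [358.0, 190.7, 423.9, 283.6] [ 0.5156  0.2577  0.1261  0.0659 -9.6902]
wrist 0.58 [0.0, 151.2, 64.3, 201.6] [ 3.68400e-01 -1.58600e-01  7.52000e-02  4.67000e-02  6.75646e+01]
wrist holder 0.69 [335.4, 139.3, 447.4, 287.7] [  0.4921   0.2608   0.1966   0.126  -10.708 ]
top 0.64 [371.1, 147.0, 427.4, 190.9] [  0.5242  -0.4217   0.131    0.0649 -64.366 ]
top 0.62 [280.7, 220.1, 321.9, 250.8] [ 3.65200e-01 -1.75400e-01  9.42000e-02  4.77000e-02  6.72882e+01]
[0.41388077 0.11493896 0.20137396] 10.7
```

View pics/end.png

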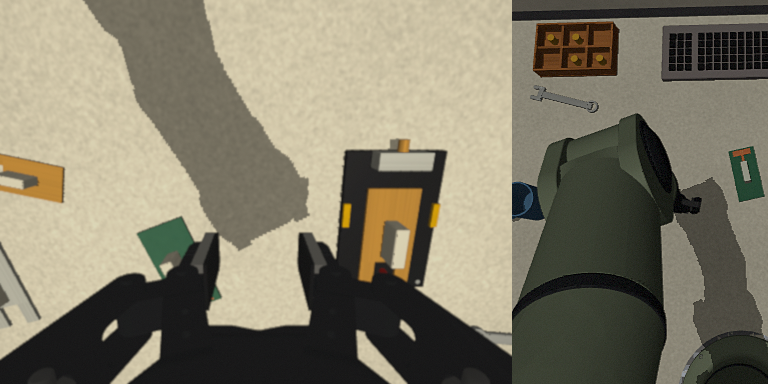

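The wrist view shows the blade at (393,235), lying flat between the yellow rails (346,215) and (434,215) and parallel to the holder at -9.7°. The red pin sits in the notch at (383,270). The gripper is clear and the board and aluminium blades are untouched, so I'm handing in.

```bash
python3 -m inch '[[0,0,0,0,0,0,0.5],[0,0,0,0,0,0,0.5]]'; python3 -c "from workcell import bot;print(bot.job_done())"
```

```text
clock: 10.9
position: [0.4135, 0.1145, 0.2011]
tool_rot: [-3.141, -0.0, 2.976]
force: [0.2, -0.4, 1.0]
grip_width: 0.0427
finger_force: 0.0
the job is handed in; nothing more can be done
None
```

The brass blade lies flat in the holder between the yellow rails, lined up to within about 1–2 mm with its notch over the red pin; it is released, the aluminium and board blades were not moved, and the job was handed in at 10.9 s (no verdict shown).

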